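# Prick the peg-hole mark on a scroll blank

## Robot

A 6-joint arm with a two-finger parallel gripper is mounted at the origin on the work surface. World frame = base frame: x ahead of the robot, y to its left, z up, the work surface at z = 0. Lengths are in m, angles in degrees, forces in N, time in s.
With the tool pointing down it reaches from about 0.375 to 0.9 m from the base axis. Payload 3.1 kg.
Tool frame: the origin (TCP) lies midway between the tips of the shut fingers; the grasp point (between the pads) lies 19 mm behind it; z points along the fingers, y is the line along which they close (so a half turn about z gives the same grasp; the last joint's range is limited). The gripper opens to 87 mm and grips with 3 to 60 N. Pads are 19 mm wide; open, the fingers measure 117 mm over their backs; the gripper's body (75 mm by 190 mm) begins 51 mm behind the grasp point.
Start: joints at [57.668, 30.224, 82.088, -0, 67.689, -10.227], TCP at [0.235, 0.579, 0.223] pointing down, gripper open.
Joint ranges: [-176.69, 176.69], [-43.24, 126.21], [12.49, 139.97], [-82, 262], [0, 151.66], [-163.58, 163.58]. Speed limits (degrees/s): [159.86, 159.86, 180, 180, 180, 180].

## Interface

Orientations are given as a 3x3 rotation matrix whose columns are the frame's x, y, z axes.
In Python, from plant import ctrl gives the robot as it stands.
- The arm moves only by the tool step_arm, never from a script. Its argument "motion" is a list of rows, each an object with "offset": the shift along the world's x, y, z in units of 50 mm (1.0 is 50 mm), a list of three; "turn": the turn about the world's z in units of 6 degrees (1.0 is 6 degrees); "fingers": the opening, from 0 (shut) to 1 (fully open). In form: [{"offset": [x, y, z], "turn": turn, "fingers": fingers}, ...]. A call has 1 to 5 rows; each row shifts and turns the commanded pose from where the row before left it; what a row does not reach is not made up. A row lasts 1/10 s, in which the tool goes at most 50 mm and 8.59 degrees, less where a joint would pass 70% of its speed; a pose out of reach is approached as far as the arm can. A call is refused whole if a number of a shift passes 1 or a number of a turn 1, either way. A call with a gripper value outside its range is refused whole. The fingers move at their own pace and stop on an object; "newtons" is the grip in N (left out, the last holds). Time passes only in rows, so rows that do not move let the fingers close. It gives the time, the measured TCP pose, the force, the opening and the grip force at its end, in the units of the state.
- ctrl.get_obs(): the state, without advancing time (a new reading comes with each control period).
- ctrl.read_camera(name): name is "side" or "top" or "wrist"; returns the picture (384x512x3 uint8, blue, green, red); there is no depth.
- ctrl.get_calibration(name): a dict with "K" (3x3 intrinsics, pixels), "R" (3x3) and "t" (3): a world point X has camera coordinates R X + t. Camera axes: x right, y down, z forward; pixel columns grow to the right and rows downward; lengths in m; the calibration is good to about 2 mm. The wrist camera is an equidistant fisheye: a pixel r from the principal point sees the ray r / f radians off the axis. A picture is of the moment at which its call begins: read the wrist's pose just before it. get_calibration takes no time and is no camera call; for the wrist camera it gives the pose at the moment of the call.
- ctrl.hand_in(): hands the job in; it is judged then, once.
The state is a dict: "clock": time; "q": joint angles; "qvel": joint speeds; "joint_efforts": joint torques, N m; "ee_pos": TCP position; "eef_rot": TCP orientation; "ft_force": force on the tool from outside, world axes, zero at the start; "moment": the same for the moment, N m; "gripper_width": finger opening in m; "finger_force": force on a finger pad.
Only numpy, scipy, OpenCV 4.12 (cv2) and the standard library are available. Lean on these libraries where they do the work, as an engineer would, in place of code of your own. Each camera call takes 0.05 s, during which the arm holds its last target. There are 200 camera calls.

## Task

Lay the maple scroll blank in the channel of the punch jig, slide it fully home against the end stop so that its pencilled cross lies under the pin, and let go of it. Then press the red knob down to its soft first stop, where the pin just rests on the wood, pause there for a second, press on through the stiff spring to the solid bottom without leaning on it hard, and let the knob rise fully again. Leave the other tools and the jar where they are.

Things in the scene. Friction and masses are not known exactly. Their poses are not given: they have to be found in the camera images.
- blank: Loose pale maple neck blank, 0.13 kg: straight block 38 mm wide (its x) x 150 mm long (its y) x 28 mm high, with a carved scroll (round, 44 mm across, 34 mm wide, to y = -102 mm) at its -y end. Origin: centre of the block's underside; z up. Starts flat on the bench; the straight +y end goes first into the jig.
- grip (a point): Grasp point on the blank, 35 mm from its origin towards the scroll (blank frame x 0, y -35, z 14 mm). Held here across the 38 mm width (along blank x) from above, the gripper stays clear of the portal even with the blank home. Keep the fingertips over the rails' tops, 8 mm above the blank's underside.
- mark (a point): Centre of the black pencilled cross on the blank's top face, 30 mm from its +y end (blank frame x 0, y 45, z 28 mm).
- jig: Punch jig fixed to the bench: dark wooden base 140 mm (its x) x 255 mm (its y, -130 to +125 mm), 15 mm thick. Origin on the bench at x = 0, y = 0; z up. A channel runs along y at x = 0: floor at z = 15 mm, 42 mm wide between two aluminium rails 16 mm wide whose tops are at z = 23 mm (y -130 to +105 mm), open at the -y end.
- stop (a point): Centre of the end stop's face, which looks along the jig's -y (jig frame x 0, y 105, z 29 mm); the stop is an aluminium block 28 mm high above the channel floor. Home: the blank's +y end face touches it, the blank's origin then at jig y = 30 mm.
- pin_axis (a point): Fixed point on the pin's vertical axis at the height of the top face of a blank lying in the channel (jig frame x 0, y 75, z 43 mm). The mark comes under it when the blank is home.
- portal (a point): Middle of the grey crossbar's top, over the channel (jig frame x 0, y 75, z 104 mm). Crossbar 130 mm in x, 28 mm in y, underside at z = 78 mm, on steel posts at x = +-52 mm, 16 mm thick. The blank gets below it only by sliding along +y.
- cap: Red mushroom knob, 38 mm across (flat top 32 mm across), 18 mm high, on the vertical plunger that passes through the portal. Origin: centre of its underside, 132 mm above the bench at rest; the flat top is 18 mm higher (150 mm). Moves straight down; press its top with closed fingertips.
- plunger (a joint): Soft stroke of the plunger, m, 0 at rest, grows downward: light return spring, 1.2 N at the start to 2.5 N at 13 mm. It ends at the first stop, when the pin rests on the blank, after 8 to 13 mm: how far the pin sticks out is set by a screw and differs each time, so it must be felt. With no blank below it runs on to 20 mm.
- knob (a joint): Second, stiff stroke of the red knob on the plunger, m, 0 at rest, 0.005 at the solid bottom. It begins only when the push exceeds about 9 N and reaches the bottom at about 13 N, beyond which nothing yields. A push of more than 24 N spoils the punch.
- chisel: Bystander: chisel with red handle, about 245 mm long, lying on the bench on the robot's side. Leave alone.
- file: Bystander: dark steel file with pale wooden handle, about 260 mm long, lying beyond the work. Leave alone.
- jar: Bystander: amber glass jar 60 mm across, 75 mm high, standing beyond the work on the right. Leave alone.
There are look-alikes about, which are no part of the job. Of the things that look like the blank, take the one that is farthest from the robot's base at the start.

How it is judged (in metres and radians):
On the way, in this order (a step that is already met when the one before it is completed fails the run):
1. the blank lies home in the channel, cross under the pin, and the fingers have let go of it (horizontal distance between mark and pin_axis below 0.004 m and z of blank in the frame of jig between 0.013 and 0.0175 m and y of blank in the frame of jig above 0.0275 m and contact force between the fingers and blank below 0.1 N), for 0.2 s.
2. the knob is held at the first stop: pin resting on the wood (push over 3.2 N), stiff stroke under 1.2 mm (horizontal distance between mark and pin_axis below 0.004 m and z of blank in the frame of jig between 0.013 and 0.0175 m and y of blank in the frame of jig above 0.0275 m and contact force between anything else and cap above 3.2 N and value of joint plunger above 0.006 m and value of joint knob below 0.0012 m), for 0.6 s.
3. the knob is pressed to the solid bottom: stiff stroke over 4.3 of 5 mm (horizontal distance between mark and pin_axis below 0.004 m and z of blank in the frame of jig between 0.013 and 0.0175 m and y of blank in the frame of jig above 0.0275 m and value of joint knob above 0.0043 m), for 0.2 s.
At the end, for the whole second after the job is handed in: The knob has risen fully (soft stroke under 1.5 mm, stiff stroke under 1 mm), and the blank lies at rest flat on the channel floor (underside 13 to 17.5 mm above the bench), within 2.5 mm of the end stop, its cross within 4 mm of the pin's axis seen from above (horizontal distance between mark and pin_axis below 0.004 m and z of blank in the frame of jig between 0.013 and 0.0175 m and y of blank in the frame of jig above 0.0275 m and value of joint plunger below 0.0015 m and value of joint knob below 0.001 m and linear speed of blank below 0.02 m/s); the robot touches nothing.
It fails at once if the knob is pushed with more than 24 N (contact force between anything else and cap above 24 N).
It fails at once if the chisel is moved more than 20 mm (distance of chisel from where it was at the start of the episode above 0.02 m).
It fails at once if the file is moved more than 20 mm (distance of file from where it was at the start of the episode above 0.02 m).
It fails at once if the jar is moved more than 20 mm (distance of jar from where it was at the start of the episode above 0.02 m).
It also fails if it takes over 64 s, if anything falls off the work surface, if the arm or the gripper's body presses on something with over 40 N, if the wrist force passes 120 N, or if a joint passes its speed limit or range.

## Working session

There is one attempt and no reset: what is moved stays moved. The work goes in short steps, Python scripts to look and compute and a tool call to move; the robot and the scene stay as the last step left them, time stands still between calls to the robot, and variables do not carry over. Pictures are saved under pics/ and viewed, at most 10 in all, crops included, and the job is handed in when it is done.

Besides the shell and the picture viewer there is one more tool, called after "Call:" as name(argument=value, ...), one argument or row to a line, values as JSON. step_arm: Moves the arm, as the interface text tells. Its arguments: {"type":"object","properties":{"motion":{"type":"array"},"newtons":{"type":"number"}},"required":["motion"]}

```bash
ls; mkdir -p pics
cat > h.py <<'E'
import numpy as np, cv2
from plant import ctrl
def cast(name,px,z,cal=None):
    c=cal or ctrl.get_calibration(name);K,R,t=map(np.array,(c["K"],c["R"],c["t"]))
    px=np.atleast_2d(px).astype(float);o=-R.T@t
    d=np.c_[px,np.ones(len(px))]@np.linalg.inv(K).T
    if name=="wrist":
        r=np.linalg.norm(d[:,:2],axis=1,keepdims=True);d=np.c_[d[:,:2]/r*np.sin(r),np.cos(r)]
    d=d@R
    return o+d*((z-o[2])/d[:,2:])
def proj(name,X,cal=None):
    c=cal or ctrl.get_calibration(name);K,R,t=map(np.array,(c["K"],c["R"],c["t"]))
    p=np.atleast_2d(X)@R.T+t
    return (p/p[:,2:])@K.T[:,:2]
E
python3 - <<'E'
from h import *
ims=[]
for n in("top","side"):
    i=ctrl.read_camera(n);cv2.imwrite(f"pics/{n}0.png",i);ims.append(i)
    c=ctrl.get_calibration(n);print(n,c["K"],c["R"],c["t"])
print({k:np.round(v,3) for k,v in ctrl.get_obs().items()})
cv2.imwrite("pics/top0v.png",cv2.resize(ims[0],(800,600),interpolation=cv2.INTER_CUBIC))
cv2.imwrite("pics/side0v.png",cv2.resize(ims[1],(800,600),interpolation=cv2.INTER_CUBIC))
E
```

```text
pics
top [[434.63468875   0.         248.46843371]
 [  0.         434.63468875 185.8606848 ]
 [  0.           0.           1.        ]] [[ 0.01271892 -0.9997339   0.0192446 ]
 [-0.99112308 -0.0151519  -0.13208129]
 [ 0.13233774 -0.01739383 -0.99105206]] [-0.03907542  0.51739197  1.36994794]
side [[384.02943116   0.         257.15949631]
 [  0.         384.02943116 185.10825037]
 [  0.           0.           1.        ]] [[ 0.98108182 -0.19328443  0.01093569]
 [-0.09151999 -0.51283615 -0.85359427]
 [ 0.1705947   0.83644499 -0.52082361]] [-0.50112858  0.1457381   0.99297753]
{'clock': np.float64(0.1), 'q': array([ 5.7668e+01,  3.0273e+01,  8.2149e+01,  1.0000e-03,  6.7691e+01,
       -1.0228e+01]), 'qvel': array([ 0.099, -0.096, -0.152,  0.052, -0.024, -0.038]), 'joint_efforts': array([  0.   , -44.098, -17.715,   0.064,   0.053,  -0.   ]), 'ee_pos': array([0.235, 0.579, 0.222]), 'eef_rot': array([[-0.926,  0.376, -0.001],
       [ 0.376,  0.926, -0.002],
       [ 0.   , -0.002, -1.   ]]), 'ft_force': array([0.311, 0.698, 0.111]), 'moment': array([ 0.049, -0.006, -0.009]), 'finger_force': np.float64(0.0), 'gripper_width': np.float64(0.087)}
```

View pics/top0v.png

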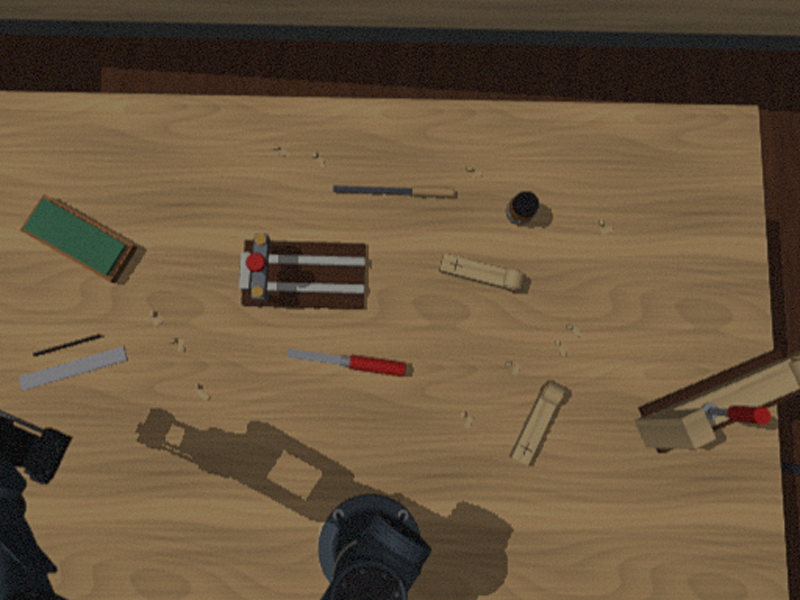

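View pics/side0v.png

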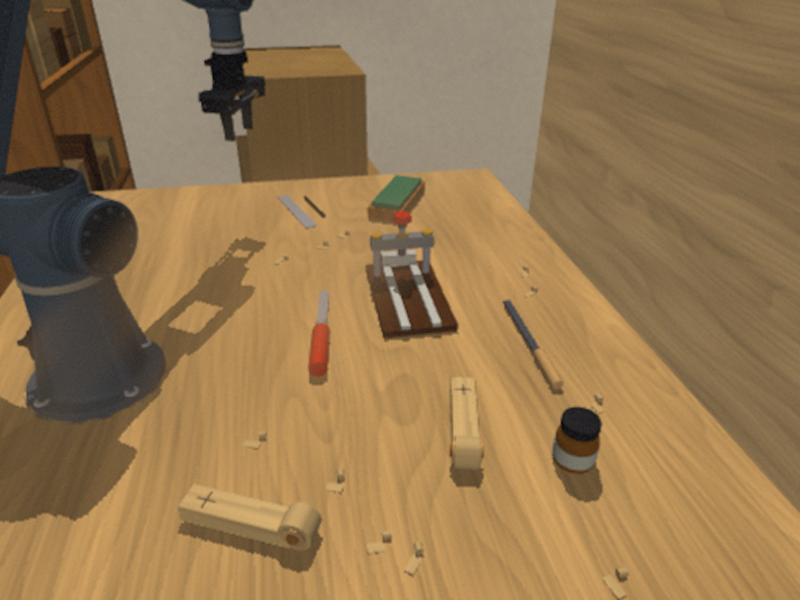

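Candidates for the blank, by pixel in the 800x600 top view: A at (482,272), B at (540,423), and the pale block/mallet at (700,420). A and B both match the description with a scroll and a cross. A is farther from the base at (375,545), so I take A. Its cross is at (456,265), pointing left (+y). The jig is at (305,275) with the knob at (255,262), and its open end faces right.

Run:
```python
from h import *
i=cv2.imread("pics/top0.png");s=cv2.imread("pics/side0.png")
hsv=cv2.cvtColor(i,cv2.COLOR_BGR2HSV)
print("blank px",hsv[170,300:330:6].tolist(),"bench",hsv[195,300:330:6].tolist())
A=i[150:200,270:350];J=i[145:205,148:242]
a=cv2.resize(A,(640,400),interpolation=cv2.INTER_CUBIC);j=cv2.resize(J,(752,480),interpolation=cv2.INTER_CUBIC)
c=np.zeros((590,800,3),np.uint8);c[:240,:384]=cv2.resize(A,(384,240),interpolation=cv2.INTER_CUBIC)
c[:320,400:800]=cv2.resize(s[230:310,270:330+40],(400,320),interpolation=cv2.INTER_CUBIC)
j2=cv2.resize(J,(423,270),interpolation=cv2.INTER_CUBIC);c[320:590,:423]=j2
c[330:590,440:800]=cv2.resize(s[130:217,225:300],(360,260))
cv2.imwrite("pics/crop1.png",c)
# rails: bright & low sat
m=((hsv[...,1]<60)&(hsv[...,2]>120)).astype(np.uint8);m[:, :150]=0;m[:,245:]=0;m[:140]=0;m[210:]=0
n,l,st,ce=cv2.connectedComponentsWithStats(m)
for k in range(1,n):
    if st[k,4]>15:
        p=np.argwhere(l==k)[:,::-1];r=cv2.minAreaRect(p.astype(np.float32));print(st[k],r, cast("top",ce[k],.023))
rm=((hsv[...,1]>180)&((hsv[...,0]<6)|(hsv[...,0]>174))&(hsv[...,2]>90)).astype(np.uint8)
n,l,st,ce=cv2.connectedComponentsWithStats(rm)
for k in range(1,n):
    if st[k,4]>15: print("red",st[k],ce[k],cast("top",ce[k],.15))
# dark base
dm=(hsv[...,2]<75).astype(np.uint8);dm[:, :150]=0;dm[:,245:]=0;dm[:145]=0;dm[205:]=0
p=np.argwhere(dm)[:,::-1].astype(np.float32);r=cv2.minAreaRect(p);print("base",r,cast("top",cv2.boxPoints(r),.015).round(4))
```

```text
blank px [[18, 100, 133], [21, 93, 142], [20, 82, 146], [16, 104, 118], [16, 113, 120]] bench [[16, 107, 136], [17, 110, 135], [18, 108, 130], [18, 111, 122], [17, 107, 133]]
[153 161   7  24 110] ((156.19027709960938, 172.6460418701172), (5.787153720855713, 23.08209228515625), 3.814074993133545) [[0.55562987 0.27082063 0.023     ]]
[172 163   6   5  28] ((174.5, 165.0), (4.0, 5.0), 90.0) [[0.58407576 0.21041593 0.023     ]]
[191 164  42   5 171] ((211.5, 166.0), (4.0, 41.0), 90.0) [[0.5827545  0.08991893 0.023     ]]
[171 181   6   4  21] ((173.5, 182.5), (3.0, 5.0), 90.0) [[0.52653006 0.21071085 0.023     ]]
[190 182  43   5 157] ((211.0, 184.0), (4.0, 42.0), 90.0) [[0.52395058 0.08572355 0.023     ]]
red [158 162  11  11  92] [163.0326087  167.41304348] [[0.5538747  0.22462407 0.15      ]]
red [224 228  35  12 271] [241.10701107 233.70110701] [[ 0.36123031 -0.01009928  0.15      ]]
red [482 261  11  10  92] [487.29347826 265.56521739] [[ 0.27808201 -0.73113581  0.15      ]]
base ((195.61294555664062, 175.24923706054688), (79.80183410644531, 45.228546142578125), 3.6913859844207764) [[0.485  0.2738 0.015 ]
 [0.6349 0.2704 0.015 ]
 [0.622  0.0074 0.015 ]
 [0.472  0.0145 0.015 ]]
```

View pics/crop1.png

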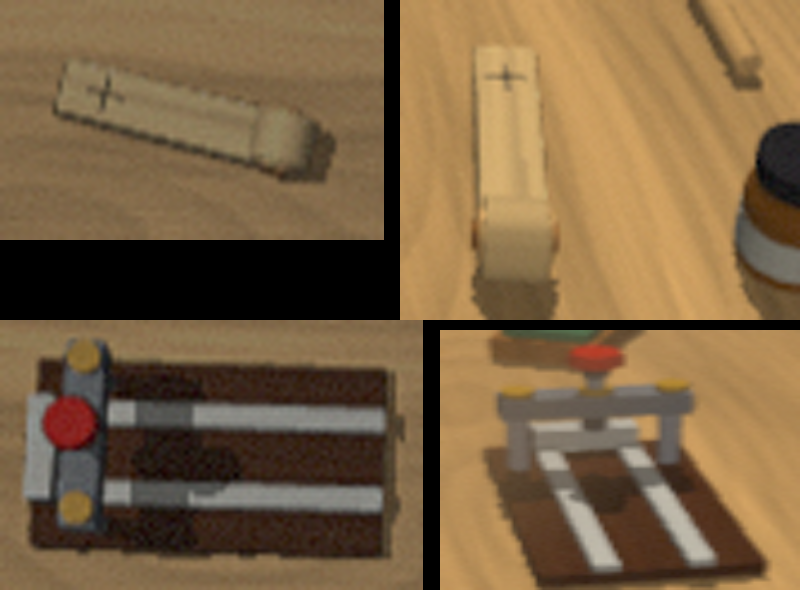

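The crop confirms A: block plus scroll, with the cross at crop (105,92), at the end away from the scroll. The jig lies almost along world +y, with the knob at about (0.554, 0.225). I'll move over and take wrist views for precision.

Call:
step_arm(
  motion=[
    {"offset": [0.42, -0.7, 0.1], "turn": -0.75, "fingers": 1},
    {"offset": [0.42, -0.7, 0.1], "turn": -0.75, "fingers": 1},
    {"offset": [0.42, -0.7, 0.1], "turn": -0.75, "fingers": 1},
    {"offset": [0.42, -0.7, 0.1], "turn": -0.75, "fingers": 1},
    {"offset": [0.42, -0.7, 0.1], "turn": -0.75, "fingers": 1},
  ],
)

```text
clock: 0.6
ee_pos: [0.3404, 0.4025, 0.2474]
eef_rot: [[-0.71, 0.704, -0.001], [0.704, 0.71, -0.001], [0.0, -0.001, -1.0]]
ft_force: [1.1, 0.8, -0.2]
gripper_width: 0.0871
finger_force: 0.0
```

Call:
step_arm(
  motion=[
    {"offset": [0.42, -0.7, 0.1], "turn": -0.75, "fingers": 1},
    {"offset": [0.42, -0.7, 0.1], "turn": -0.75, "fingers": 1},
    {"offset": [0.42, -0.7, 0.1], "turn": -0.75, "fingers": 1},
    {"offset": [0.42, -0.7, 0.1], "turn": -0.75, "fingers": 1},
    {"offset": [0.42, -0.7, 0.1], "turn": -0.75, "fingers": 1},
  ],
)

```text
clock: 1.1
ee_pos: [0.4455, 0.2275, 0.2725]
eef_rot: [[-0.386, 0.922, -0.001], [0.922, 0.386, -0.0], [0.0, -0.001, -1.0]]
ft_force: [0.5, 0.4, 1.0]
gripper_width: 0.0869
finger_force: 0.0
```

Call:
step_arm(
  motion=[
    {"offset": [0.42, -0.7, 0.1], "turn": -0.75, "fingers": 1},
    {"offset": [0.42, -0.7, 0.1], "turn": -0.75, "fingers": 1},
    {"offset": [0.42, -0.7, 0.1], "turn": -0.75, "fingers": 1},
    {"offset": [0.42, -0.7, 0.1], "turn": -0.75, "fingers": 1},
    {"offset": [0.42, -0.7, 0.1], "turn": -0.75, "fingers": 1},
  ],
)

```text
clock: 1.6
ee_pos: [0.5504, 0.0525, 0.2974]
eef_rot: [[-0.003, 1.0, -0.001], [1.0, 0.003, 0.0], [0.0, -0.001, -1.0]]
ft_force: [1.3, 0.9, -0.3]
gripper_width: 0.0871
finger_force: 0.0
```

Run:
```python
from h import *
import json
o=ctrl.get_obs();print(o["ee_pos"],o["eef_rot"],o["clock"])
c=ctrl.get_calibration("wrist");i=ctrl.read_camera("wrist");cv2.imwrite("pics/w1.png",i)
json.dump({k:np.array(v).tolist() for k,v in c.items() if k in "KRt"},open("w1.json","w"))
print(np.array(c["K"]).round(1),np.array(c["R"]).round(3),-np.array(c["R"]).T@c["t"])
px=lambda x,y:(270+x/4.8,150+y/4.8)
print("corners TL BL BR TR, cross, scroll",cast("top",[px(65,60),px(55,112),px(245,155),px(260,103),px(105,92)],.028).round(4).tolist(),cast("top",[px(292,140)],.04))
cv2.imwrite("pics/w1v.png",cv2.resize(i,(800,600),interpolation=cv2.INTER_CUBIC))
```

```text
[0.55044667 0.0524952  0.29738972] [[-3.35095952e-03  9.99994034e-01 -8.38368236e-04]
 [ 9.99994350e-01  3.35118176e-03  2.63816044e-04]
 [ 2.66623995e-04 -8.37479462e-04 -9.99999614e-01]] 1.6
[[297.3   0.  253.9]
 [  0.  297.3 191.6]
 [  0.    0.    1. ]] [[ 1.     0.003 -0.003]
 [ 0.004 -0.952  0.305]
 [-0.002 -0.305 -0.952]] [0.55012759 0.13852472 0.45980823]
corners TL BL BR TR, cross, scroll [[0.5977, -0.1459, 0.028], [0.5617, -0.1391, 0.028], [0.5341, -0.2685, 0.028], [0.5701, -0.2791, 0.028], [0.576, -0.1732, 0.028]] [[ 0.54312351 -0.29817855  0.04      ]]
```

View pics/w1v.png

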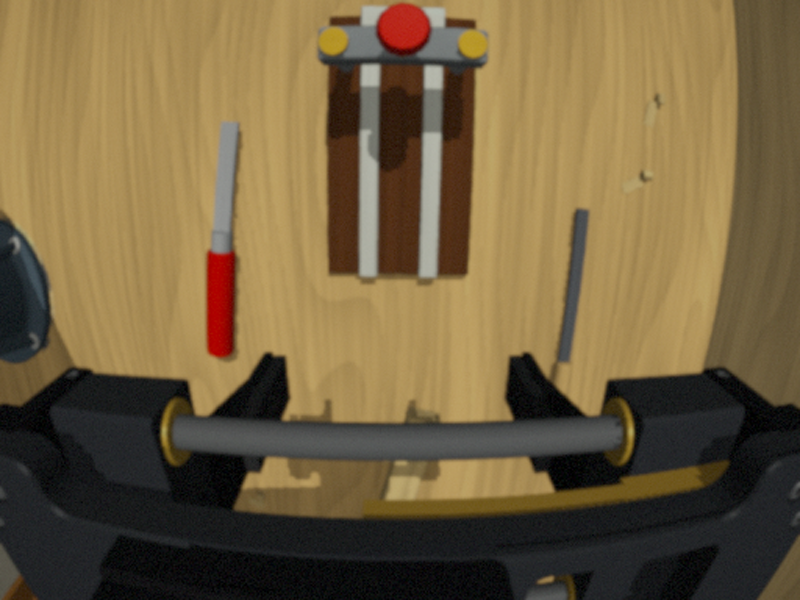

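The wrist view shows the jig clearly: rails at columns 370 and 431, knob at (404,28), open end at row 275. The blank is hidden behind the gripper bar at about (410,480). I'll measure the jig from this view and shift to see the blank.

Call:
step_arm(
  motion=[
    {"offset": [0.0, -0.9, 0], "turn": 0, "fingers": 1},
    {"offset": [0.0, -0.9, 0], "turn": 0, "fingers": 1},
    {"offset": [0.0, -0.9, 0], "turn": 0, "fingers": 1},
    {"offset": [0.0, -0.9, 0], "turn": 0, "fingers": 1},
    {"offset": [0.0, -0.9, 0], "turn": 0, "fingers": 1},
  ],
)

```text
clock: 2.15
ee_pos: [0.5496, -0.1723, 0.2971]
eef_rot: [[-0.007, 1.0, -0.001], [1.0, 0.007, 0.001], [0.001, -0.001, -1.0]]
ft_force: [0.1, -0.3, -0.3]
gripper_width: 0.0871
finger_force: 0.0
```

Call:
step_arm(
  motion=[
    {"offset": [0.0, -0.9, 0], "turn": 0, "fingers": 1},
    {"offset": [0, 0, 0], "turn": 0, "fingers": 1},
  ],
)

```text
clock: 2.35
ee_pos: [0.5501, -0.2217, 0.2969]
eef_rot: [[-0.001, 1.0, 0.0], [1.0, 0.001, -0.003], [-0.003, 0.0, -1.0]]
ft_force: [-0.8, 0.9, 0.2]
gripper_width: 0.0867
finger_force: 0.0
```

Run:
```python
from h import *
import json
c=json.load(open("w1.json"));i=cv2.imread("pics/w1.png");hsv=cv2.cvtColor(i,cv2.COLOR_BGR2HSV)
g=cv2.cvtColor(i,cv2.COLOR_BGR2GRAY).astype(float)
# rail edges per row between rows 45..170
for nm,c0,c1 in (("near",224,250),("far",263,292)):
    E=[[],[]]
    for r in range(110,168,2):
        d=np.diff(cv2.GaussianBlur(g[r-1:r+2].mean(0)[None],(5,1),0)[0]);a=c0+np.argmax(d[c0:c1]);b=c0+np.argmin(d[c0:c1])
        E[0].append((a+.5,r));E[1].append((b+.5,r))
    for e in E:
        w=cast("wrist",e,.023,c);k=np.polyfit(w[:,1],w[:,0],1);
        for _ in range(3):
            q=abs(w[:,0]-np.polyval(k,w[:,1]))<.0015;k=np.polyfit(w[q,1],w[q,0],1)
        print(nm,"x at y=.09",np.polyval(k,.09).round(4),"slope",k[0].round(4),q.sum())
rm=((hsv[...,1]>180)&((hsv[...,0]<6)|(hsv[...,0]>174))&(hsv[...,2]>60)).astype(np.uint8);rm[60:]=0
y,x=np.nonzero(rm);print("red",x.min(),x.max(),y.min(),y.max(),cast("wrist",[(x.mean(),y.mean())],.148,c))
# base -y end
for col in (218,250,258,290):
    d=np.diff(g[:,col-2:col+3].mean(1));r=150+np.argmax(d[150:190]);print("end",cast("wrist",[(col,r+.5)],.015,c).round(4))
c=ctrl.get_calibration("wrist");print(ctrl.get_obs()["ee_pos"]);i=ctrl.read_camera("wrist");cv2.imwrite("pics/w2.png",i)
json.dump({k:np.array(v).tolist() for k,v in c.items() if k in "KRt"},open("w2.json","w"))
cv2.imwrite("pics/w2v.png",cv2.resize(i[80:280,160:360],(800,600) if 0 else (600,600),interpolation=cv2.INTER_CUBIC))
```

```text
near x at y=.09 0.5131 slope 0.0126 29
near x at y=.09 0.5308 slope 0.005 29
far x at y=.09 0.5712 slope 0.0141 29
far x at y=.09 0.5886 slope 0.0195 29
red 242 274 3 34 [[0.5531059  0.22576101 0.148     ]]
end [[0.4935 0.022  0.015 ]]
end [[0.5432 0.0173 0.015 ]]
end [[0.5556 0.0173 0.015 ]]
end [[0.6055 0.0176 0.015 ]]
[ 0.55007283 -0.22169125  0.29688436]
```

View pics/w2v.png

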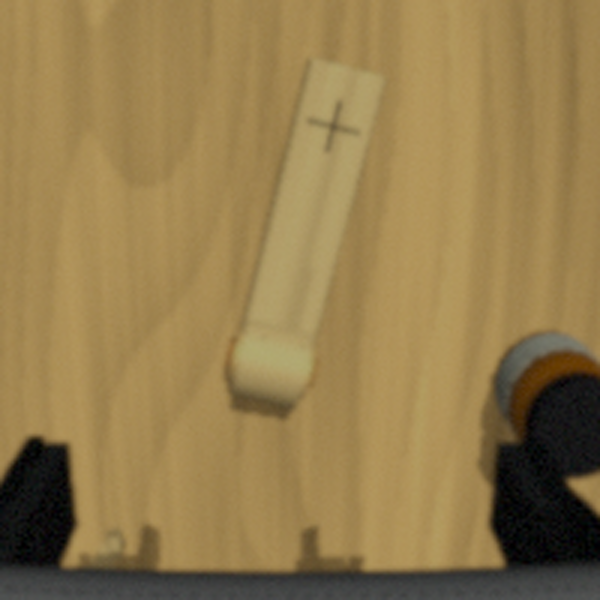

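The wrist view shows the blank with its cross at crop (334,126), block corners (310,58), (384,75), (315,335) and (245,325), and the scroll towards the gripper. The jar is at the right, at (560,400).

Run:
```python
from h import *
import json
c=json.load(open("w2.json"));i=cv2.imread("pics/w2.png");g=cv2.GaussianBlur(cv2.cvtColor(i,cv2.COLOR_BGR2HSV),(3,3),0)
f=lambda P:np.array(P)/3.+[160,80]
L=cast("wrist",f([(310,58),(384,75),(315,335),(245,325),(334,126)]),.028,c)
print(L.round(4))
u=(L[0]-L[3]);v=L[1]-L[2];w=(L[0]+L[1])/2-(L[2]+L[3])/2
for d in(u,v,w):print("angle of blank y from world y (ccw+)",np.degrees(np.arctan2(-d[0],d[1])))
d=(L[0]+L[1])/2-L[4];print("end-mark",np.linalg.norm(d),"width",np.linalg.norm(L[0]-L[1]))
a=np.radians(13) ;y=np.array([np.sin(a),np.cos(a)]);print("grip",L[4][:2]-.08*y)
print("jar top",cast("wrist",f([(580,425)]),.075,c))
```

```text
[[ 0.5625 -0.1364  0.028 ]
 [ 0.598  -0.1441  0.028 ]
 [ 0.5661 -0.2749  0.028 ]
 [ 0.5306 -0.2696  0.028 ]
 [ 0.5743 -0.1692  0.028 ]]
angle of blank y from world y (ccw+) -13.491524302146226
angle of blank y from world y (ccw+) -13.720814173610451
angle of blank y from world y (ccw+) -13.60517883803831
end-mark 0.029627457157872128 width 0.0363169245137651
grip [ 0.55625593 -0.24718284]
jar top [[ 0.6949431  -0.30571105  0.075     ]]
```

Call:
step_arm(
  motion=[
    {"offset": [0.06, -0.26, -0.6], "turn": -0.75, "fingers": 1},
    {"offset": [0.06, -0.26, -0.6], "turn": -0.75, "fingers": 1},
    {"offset": [0, 0, -0.9], "turn": -0.75, "fingers": 1},
    {"offset": [0, 0, -0.9], "turn": 0, "fingers": 1},
    {"offset": [0, 0, -0.9], "turn": 0, "fingers": 1},
  ],
)

```text
clock: 2.9
ee_pos: [0.5561, -0.24, 0.1012]
eef_rot: [[0.225, 0.974, 0.0], [0.974, -0.225, 0.001], [0.001, -0.0, -1.0]]
ft_force: [0.5, 0.3, -0.4]
gripper_width: 0.0872
finger_force: 0.0
```

Call:
step_arm(
  motion=[
    {"offset": [0, 0, -0.9], "turn": 0, "fingers": 1},
    {"offset": [0, 0, -0.6], "turn": 0, "fingers": 1},
    {"offset": [0, 0, -0.34], "turn": 0, "fingers": 1},
    {"offset": [0, 0, 0], "turn": 0, "fingers": 1},
  ],
)

```text
clock: 3.3
ee_pos: [0.5541, -0.2388, 0.0076]
eef_rot: [[0.225, 0.974, -0.006], [0.974, -0.225, 0.004], [0.003, -0.007, -1.0]]
ft_force: [-0.4, 0.8, -0.5]
gripper_width: 0.087
finger_force: 0.0
```

Call:
step_arm(
  motion=[
    {"offset": [0.04, -0.18, 0.06], "turn": 0, "fingers": 1},
    {"offset": [0, 0, 0], "turn": 0, "fingers": 0.4},
    {"offset": [0, 0, 0], "turn": 0, "fingers": 0.2},
    {"offset": [0, 0, 0], "turn": 0, "fingers": 0.2},
    {"offset": [0, 0, 0], "turn": 0, "fingers": 0.2},
  ],
  newtons=20,
)

```text
clock: 3.8
ee_pos: [0.5583, -0.2511, 0.0143]
eef_rot: [[0.227, 0.974, 0.001], [0.974, -0.227, -0.001], [-0.0, 0.001, -1.0]]
ft_force: [0.5, -0.0, -0.1]
gripper_width: 0.0629
finger_force: 0.0
```

Call:
step_arm(
  motion=[
    {"offset": [0, 0, 0], "turn": 0, "fingers": 0.2},
    {"offset": [0, 0, 0], "turn": 0, "fingers": 0.2},
    {"offset": [0, 0, 0], "turn": 0, "fingers": 0.2},
  ],
)

```text
clock: 4.1
ee_pos: [0.5576, -0.2507, 0.0135]
eef_rot: [[0.226, 0.974, -0.001], [0.974, -0.226, 0.001], [0.0, -0.001, -1.0]]
ft_force: [-0.9, -0.1, 1.1]
gripper_width: 0.0388
finger_force: 0.5
```

Call:
step_arm(
  motion=[
    {"offset": [0, 0, 0], "turn": 0, "fingers": 0.2},
    {"offset": [0, 0, 0.1], "turn": 0, "fingers": 0.2},
    {"offset": [0, 0, 0.3], "turn": 0, "fingers": 0.2},
    {"offset": [0, 0, 0.4], "turn": 0, "fingers": 0.2},
    {"offset": [0, 0, 0.3], "turn": 0, "fingers": 0.2},
  ],
  newtons=30,
)

```text
clock: 4.6
ee_pos: [0.5588, -0.2513, 0.0705]
eef_rot: [[0.227, 0.974, 0.002], [0.974, -0.227, -0.001], [-0.001, 0.002, -1.0]]
ft_force: [0.4, -0.5, -2.0]
gripper_width: 0.0378
finger_force: 30.0
```

Call:
step_arm(
  motion=[
    {"offset": [0, 0.3, 0], "turn": 0.34, "fingers": 0.2},
    {"offset": [0, 0.6, 0], "turn": 0.34, "fingers": 0.2},
    {"offset": [0, 0.7, 0], "turn": 0.34, "fingers": 0.2},
    {"offset": [0, 0.7, 0], "turn": 0.34, "fingers": 0.2},
    {"offset": [0, 0.7, 0], "turn": 0.34, "fingers": 0.2},
  ],
)

```text
clock: 5.1
ee_pos: [0.5572, -0.0985, 0.0683]
eef_rot: [[0.048, 0.999, -0.001], [0.999, -0.048, 0.001], [0.001, -0.001, -1.0]]
ft_force: [0.1, -0.5, -1.5]
gripper_width: 0.0381
finger_force: 30.0
```

Call:
step_arm(
  motion=[
    {"offset": [-0.04, 0.7, 0], "turn": 0.34, "fingers": 0.2},
    {"offset": [-0.05, 0.7, 0], "turn": 0, "fingers": 0.2},
    {"offset": [-0.05, 0.7, 0], "turn": 0, "fingers": 0.2},
    {"offset": [0, 0.7, 0], "turn": 0, "fingers": 0.2},
    {"offset": [0, 0.3, 0], "turn": 0, "fingers": 0.2},
  ],
)

```text
clock: 5.6
ee_pos: [0.5493, 0.0578, 0.0683]
eef_rot: [[0.011, 1.0, -0.002], [1.0, -0.011, 0.001], [0.001, -0.002, -1.0]]
ft_force: [-0.7, -0.8, -1.2]
gripper_width: 0.038
finger_force: 30.0
```

Call:
step_arm(
  motion=[
    {"offset": [0, 0, 0], "turn": 0, "fingers": 0.2},
    {"offset": [0, 0, 0], "turn": 0, "fingers": 0.2},
  ],
)

```text
clock: 5.8
ee_pos: [0.551, 0.054, 0.0684]
eef_rot: [[0.014, 1.0, -0.0], [1.0, -0.014, -0.0], [-0.0, -0.0, -1.0]]
ft_force: [-0.9, -0.3, -0.6]
gripper_width: 0.0378
finger_force: 30.0
```

Run:
```python
from h import *
import json
c=ctrl.get_calibration("wrist");o=ctrl.get_obs();print(o["ee_pos"],o["ft_force"],np.degrees(np.arctan2(o["eef_rot"][1][1],o["eef_rot"][0][1])));i=ctrl.read_camera("wrist");cv2.imwrite("pics/w3.png",i)
json.dump({k:np.array(v).tolist() for k,v in c.items() if k in "KRt"},open("w3.json","w"))
cv2.imwrite("pics/w3v.png",cv2.resize(i[80:280,160:360],(600,600),interpolation=cv2.INTER_CUBIC))
```

```text
[0.55101191 0.05402877 0.06843561] [-0.87254432 -0.3287611  -0.55455095] -0.7759579069664627
```

View pics/w3v.png

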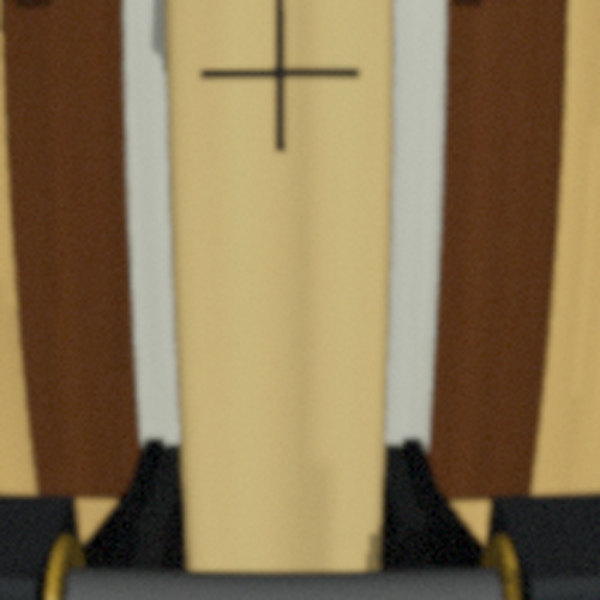

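The held blank lies over the channel, cross at crop (280,73), with the rails visible on both sides. I'll compute the lateral offset and yaw from the edges.

Run:
```python
from h import *
import json
c=json.load(open("w3.json"));i=cv2.imread("pics/w3.png");g=cv2.GaussianBlur(i,(3,3),0).astype(float)
r0,r1=100,215
B=[];
def edges(ch,lo,hi,sgn,z):
    P=[]
    for r in range(r0,r1,3):
        d=sgn*np.diff(ch[r]);k=lo+np.argmax(d[lo:hi]);a,b,e=d[k-1:k+2];P.append((k+.5+.5*(a-e)/(a-2*b+e),r))
    w=cast("wrist",P,z,c);return w
gray=g.mean(2);sat=g[...,0]  # blue: blank low, rail high
res={}
for n,ch,lo,hi,s,z in(("railL",gray,196,210,1,.023),("blankL",sat,212,224,-1,.0825),("blankR",sat,284,294,1,.0825),("railR",gray,300,312,-1,.023)):
    w=edges(ch,lo,hi,s,z);k=np.polyfit(w[:,1],w[:,0],1);q=abs(w[:,0]-np.polyval(k,w[:,1]))<.001;k=np.polyfit(w[q,1],w[q,0],1)
    res[n]=k;print(n,k[0].round(4),np.polyval(k,.05).round(4),np.polyval(k,.12).round(4),w[:,1].min().round(3),w[:,1].max().round(3),q.sum())
print("cross",cast("wrist",[(160+280/3,80+73/3)],.0825,c))
```

```text
railL 0.0144 0.5132 0.5142 0.056 0.141 39
blankL 0.0068 0.5317 0.5322 0.08 0.14 39
blankR 0.0078 0.5693 0.5699 0.08 0.14 39
railR 0.0151 0.5881 0.5892 0.055 0.14 39
cross [[0.55141577 0.13760617 0.0825    ]]
```

Call:
step_arm(
  motion=[
    {"offset": [0.006, 0, -0.3], "turn": -0.07, "fingers": 0.2},
    {"offset": [0, 0, -0.2], "turn": 0, "fingers": 0.2},
    {"offset": [0, 0, -0.1], "turn": 0, "fingers": 0.2},
    {"offset": [0, 0, -0.08], "turn": 0, "fingers": 0.2},
    {"offset": [0, 0, 0], "turn": 0, "fingers": 0.2},
  ],
)

```text
clock: 6.35
ee_pos: [0.5512, 0.0536, 0.034]
eef_rot: [[0.023, 1.0, -0.001], [1.0, -0.023, 0.0], [0.0, -0.001, -1.0]]
ft_force: [-0.7, 0.4, -1.7]
gripper_width: 0.0377
finger_force: 30.0
```

Call:
step_arm(
  motion=[
    {"offset": [0, 0, -0.04], "turn": 0, "fingers": 0.2},
    {"offset": [0, 0, -0.04], "turn": 0, "fingers": 0.2},
    {"offset": [0, 0, 0], "turn": 0, "fingers": 0.2},
  ],
)

```text
clock: 6.65
ee_pos: [0.5515, 0.0541, 0.0306]
eef_rot: [[0.022, 1.0, 0.0], [1.0, -0.022, 0.0], [0.0, 0.0, -1.0]]
ft_force: [-0.0, -0.5, -1.4]
gripper_width: 0.0379
finger_force: 30.0
```

Call:
step_arm(
  motion=[
    {"offset": [0, 0, -0.02], "turn": 0, "fingers": 0.2},
    {"offset": [0, 0, -0.02], "turn": 0, "fingers": 0.2},
    {"offset": [0, 0, 0], "turn": 0, "fingers": 0.2},
  ],
)

```text
clock: 6.95
ee_pos: [0.5515, 0.0541, 0.0285]
eef_rot: [[0.022, 1.0, 0.0], [1.0, -0.022, 0.0], [0.0, 0.0, -1.0]]
ft_force: [0.6, 0.1, -0.9]
gripper_width: 0.0376
finger_force: 30.0
```

Call:
step_arm(
  motion=[
    {"offset": [0.004, 0.2, 0], "turn": 0, "fingers": 0.2},
    {"offset": [0.005, 0.3, 0], "turn": 0, "fingers": 0.2},
    {"offset": [0.005, 0.3, 0], "turn": 0, "fingers": 0.2},
    {"offset": [0.004, 0.3, 0], "turn": 0, "fingers": 0.2},
    {"offset": [0, 0, 0], "turn": 0, "fingers": 0.2},
  ],
)

```text
clock: 7.45
ee_pos: [0.552, 0.1118, 0.0286]
eef_rot: [[0.019, 1.0, -0.0], [1.0, -0.019, 0.0], [0.0, -0.0, -1.0]]
ft_force: [-0.1, 0.2, -1.3]
gripper_width: 0.0376
finger_force: 30.0
```

Call:
step_arm(
  motion=[
    {"offset": [0.004, 0.3, 0], "turn": 0, "fingers": 0.2},
    {"offset": [0.002, 0.1, 0], "turn": 0, "fingers": 0.2},
    {"offset": [0, 0, 0], "turn": 0, "fingers": 0.2},
  ],
)

```text
clock: 7.75
ee_pos: [0.5525, 0.13, 0.0285]
eef_rot: [[0.021, 1.0, 0.0], [1.0, -0.021, 0.0], [0.0, 0.0, -1.0]]
ft_force: [-0.4, -0.1, -1.0]
gripper_width: 0.0376
finger_force: 30.0
```

Call:
step_arm(
  motion=[
    {"offset": [0.001, 0.06, 0], "turn": 0, "fingers": 0.2},
    {"offset": [0.001, 0.06, 0], "turn": 0, "fingers": 0.2},
    {"offset": [0, 0.02, 0], "turn": 0, "fingers": 0.2},
    {"offset": [0, 0.02, 0], "turn": 0, "fingers": 0.2},
    {"offset": [0, 0, 0], "turn": 0, "fingers": 0.2},
  ],
)

```text
clock: 8.25
ee_pos: [0.5528, 0.137, 0.0285]
eef_rot: [[0.023, 1.0, -0.0], [1.0, -0.023, 0.0], [0.0, -0.0, -1.0]]
ft_force: [0.4, 0.5, -0.7]
gripper_width: 0.0376
finger_force: 30.0
```

Call:
step_arm(
  motion=[
    {"offset": [0, 0.02, 0], "turn": 0, "fingers": 0.2},
    {"offset": [0, 0.02, 0], "turn": 0, "fingers": 0.2},
    {"offset": [0, 0, 0], "turn": 0, "fingers": 0.2},
  ],
)

```text
clock: 8.55
ee_pos: [0.5527, 0.1391, 0.0286]
eef_rot: [[0.022, 1.0, 0.0], [1.0, -0.022, 0.0], [0.0, 0.0, -1.0]]
ft_force: [0.0, 0.2, -1.4]
gripper_width: 0.0377
finger_force: 30.0
```

Call:
step_arm(
  motion=[
    {"offset": [0, 0.02, 0], "turn": 0, "fingers": 0.2},
    {"offset": [0, 0.02, 0], "turn": 0, "fingers": 0.2},
    {"offset": [0, 0, 0], "turn": 0, "fingers": 0.2},
  ],
)

```text
clock: 8.85
ee_pos: [0.5527, 0.1412, 0.0285]
eef_rot: [[0.022, 1.0, 0.0], [1.0, -0.022, 0.0], [0.0, 0.0, -1.0]]
ft_force: [-0.2, -0.5, -0.1]
gripper_width: 0.0378
finger_force: 30.0
```

Call:
step_arm(
  motion=[
    {"offset": [0, 0.02, 0], "turn": 0, "fingers": 0.2},
    {"offset": [0, 0.02, 0], "turn": 0, "fingers": 0.2},
    {"offset": [0, 0, 0], "turn": 0, "fingers": 0.2},
  ],
)

```text
clock: 9.15
ee_pos: [0.5527, 0.1432, 0.0286]
eef_rot: [[0.022, 1.0, 0.0], [1.0, -0.022, 0.0], [0.0, 0.0, -1.0]]
ft_force: [0.2, -0.5, -0.9]
gripper_width: 0.0376
finger_force: 30.0
```

Call:
step_arm(
  motion=[
    {"offset": [0, 0.02, 0], "turn": 0, "fingers": 0.2},
    {"offset": [0, 0.02, 0], "turn": 0, "fingers": 0.2},
    {"offset": [0, 0, 0], "turn": 0, "fingers": 0.2},
  ],
)

```text
clock: 9.45
ee_pos: [0.5529, 0.1437, 0.0286]
eef_rot: [[0.021, 1.0, -0.0], [1.0, -0.021, -0.002], [-0.002, -0.0, -1.0]]
ft_force: [0.8, -5.6, -0.5]
gripper_width: 0.038
finger_force: 30.0
```

Contact with the end stop shows as Fy −5.6 N at TCP y = 0.1437. I'll release, then rise.

Call:
step_arm(
  motion=[
    {"offset": [0, -0.01, 0], "turn": 0, "fingers": 0.7},
    {"offset": [0, 0, 0], "turn": 0, "fingers": 0.7},
    {"offset": [0, 0, 0], "turn": 0, "fingers": 0.7},
    {"offset": [0, 0, 0], "turn": 0, "fingers": 0.7},
    {"offset": [0, 0, 0], "turn": 0, "fingers": 0.7},
  ],
)

```text
clock: 9.95
ee_pos: [0.5528, 0.1448, 0.0286]
eef_rot: [[0.022, 1.0, 0.0], [1.0, -0.022, 0.0], [0.0, 0.0, -1.0]]
ft_force: [0.6, 0.5, -0.4]
gripper_width: 0.0599
finger_force: 0.0
```

Call:
step_arm(
  motion=[
    {"offset": [0, 0, 0.2], "turn": 0, "fingers": 0.7},
    {"offset": [0, 0, 0.5], "turn": 0, "fingers": 0.7},
    {"offset": [0, 0, 0.8], "turn": 0, "fingers": 0.7},
    {"offset": [0, 0, 0.8], "turn": 0, "fingers": 0},
    {"offset": [0, 0, 0.8], "turn": 0, "fingers": 0},
  ],
)

```text
clock: 10.45
ee_pos: [0.5524, 0.1446, 0.1857]
eef_rot: [[0.022, 1.0, 0.0], [1.0, -0.022, 0.0], [0.0, 0.0, -1.0]]
ft_force: [0.8, 0.0, 0.2]
gripper_width: 0.0518
finger_force: 0.0
```

Call:
step_arm(
  motion=[
    {"offset": [0, 0, 0.3], "turn": 0, "fingers": 0},
    {"offset": [0, -0.6, 0], "turn": 0, "fingers": 0},
    {"offset": [0, 0, 0], "turn": 0, "fingers": 0},
  ],
)

```text
clock: 10.75
ee_pos: [0.5532, 0.1126, 0.2003]
eef_rot: [[0.024, 1.0, 0.003], [1.0, -0.024, -0.001], [-0.001, 0.003, -1.0]]
ft_force: [0.5, -0.0, -0.2]
gripper_width: 0.029
finger_force: 0.0
```

Run:
```python
from h import *
import json
c=ctrl.get_calibration("wrist");o=ctrl.get_obs();print(o["ee_pos"],o["gripper_width"]);i=ctrl.read_camera("wrist");cv2.imwrite("pics/w4.png",i)
json.dump({k:np.array(v).tolist() for k,v in c.items() if k in "KRt"},open("w4.json","w"))
s=ctrl.read_camera("side");cv2.imwrite("pics/s4.png",s)
hsv=cv2.cvtColor(i,cv2.COLOR_BGR2HSV);rm=((hsv[...,1]>180)&((hsv[...,0]<6)|(hsv[...,0]>174))&(hsv[...,2]>60)).astype(np.uint8)
n,l,st,ce=cv2.connectedComponentsWithStats(rm)
for k in range(1,n):
    if st[k,4]>60:print(st[k],cast("wrist",[ce[k]],.149,c))
v=np.zeros((600,800,3),np.uint8);v[:,:400]=cv2.resize(i[0:300,150:350],(400,600),interpolation=cv2.INTER_CUBIC);v[:400,400:]=cv2.resize(s[130:230,215:315],(400,400),interpolation=cv2.INTER_CUBIC)
cv2.imwrite("pics/v4.png",v)
```

```text
[0.55321412 0.11256202 0.2003203 ] 0.029003259258831526
[ 227   37   49   48 1862] [[0.55337453 0.22671255 0.149     ]]
[112 221  21  31 394] [[0.43838467 0.09370161 0.149     ]]
```

View pics/v4.png

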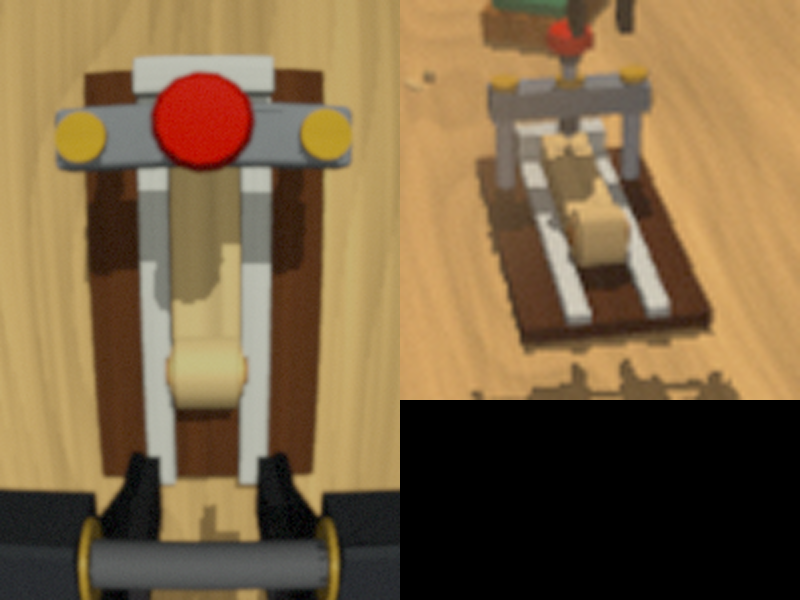

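The wrist view shows the blank in the channel between the rails, running under the portal, with its scroll at (207,370). The side view shows its end at the stop. The knob is at (203,120), about (0.5533, 0.2265). I'll go over the knob with the fingers shut.

Call:
step_arm(
  motion=[
    {"offset": [0, 0.5, 0], "turn": 0, "fingers": 0},
    {"offset": [0, 0.7, 0], "turn": 0, "fingers": 0},
    {"offset": [0, 0.7, 0], "turn": 0, "fingers": 0},
    {"offset": [0, 0.36, 0], "turn": 0, "fingers": 0},
    {"offset": [0, 0, -0.3], "turn": 0, "fingers": 0},
  ],
)

```text
clock: 11.35
ee_pos: [0.5536, 0.2315, 0.1849]
eef_rot: [[0.019, 1.0, 0.004], [1.0, -0.019, 0.002], [0.002, 0.004, -1.0]]
ft_force: [-0.1, -1.2, -0.1]
gripper_width: 0.0003
finger_force: 0.0
```

Call:
step_arm(
  motion=[
    {"offset": [0, 0, -0.3], "turn": 0, "fingers": 0},
    {"offset": [0, 0, -0.2], "turn": 0, "fingers": 0},
    {"offset": [0, 0, -0.1], "turn": 0, "fingers": 0},
    {"offset": [0, 0, 0], "turn": 0, "fingers": 0},
    {"offset": [0, 0, 0], "turn": 0, "fingers": 0},
  ],
)

```text
clock: 11.85
ee_pos: [0.5531, 0.2276, 0.1539]
eef_rot: [[0.023, 1.0, 0.001], [1.0, -0.023, 0.0], [0.0, 0.001, -1.0]]
ft_force: [-0.5, -0.0, -0.1]
gripper_width: 0.0006
finger_force: 0.0
```

Call:
step_arm(
  motion=[
    {"offset": [0, -0.03, -0.04], "turn": 0, "fingers": 0},
    {"offset": [0, 0, -0.04], "turn": 0, "fingers": 0},
    {"offset": [0, 0, -0.04], "turn": 0, "fingers": 0},
    {"offset": [0, 0, -0.04], "turn": 0, "fingers": 0},
    {"offset": [0, 0, -0.04], "turn": 0, "fingers": 0},
  ],
)

```text
clock: 12.35
ee_pos: [0.5532, 0.2259, 0.1437]
eef_rot: [[0.022, 1.0, 0.001], [1.0, -0.022, -0.0], [-0.0, 0.001, -1.0]]
ft_force: [0.6, -0.6, 2.6]
gripper_width: 0.0005
finger_force: 1.0
```

Call:
step_arm(
  motion=[
    {"offset": [0, 0, -0.02], "turn": 0, "fingers": 0},
    {"offset": [0, 0, -0.02], "turn": 0, "fingers": 0},
    {"offset": [0, 0, 0], "turn": 0, "fingers": 0},
  ],
)

```text
clock: 12.65
ee_pos: [0.5531, 0.226, 0.1416]
eef_rot: [[0.022, 1.0, 0.001], [1.0, -0.022, -0.0], [-0.0, 0.001, -1.0]]
ft_force: [1.0, -0.9, 2.3]
gripper_width: 0.0005
finger_force: 1.0
```

Call:
step_arm(
  motion=[
    {"offset": [0, 0, -0.02], "turn": 0, "fingers": 0},
    {"offset": [0, 0, 0], "turn": 0, "fingers": 0},
  ],
)

```text
clock: 12.85
ee_pos: [0.553, 0.2261, 0.1406]
eef_rot: [[0.022, 1.0, 0.001], [1.0, -0.022, 0.0], [0.0, 0.001, -1.0]]
ft_force: [-0.0, -0.9, 1.8]
gripper_width: 0.0002
finger_force: 1.1
```

Call:
step_arm(
  motion=[
    {"offset": [0, 0, -0.02], "turn": 0, "fingers": 0},
    {"offset": [0, 0, 0], "turn": 0, "fingers": 0},
  ],
)

```text
clock: 13.05
ee_pos: [0.5529, 0.2261, 0.1395]
eef_rot: [[0.022, 1.0, 0.0], [1.0, -0.022, 0.0], [0.0, 0.0, -1.0]]
ft_force: [0.3, -1.1, 2.1]
gripper_width: 0.0004
finger_force: 1.2
```

Call:
step_arm(
  motion=[
    {"offset": [0, 0, -0.02], "turn": 0, "fingers": 0},
    {"offset": [0, 0, 0], "turn": 0, "fingers": 0},
  ],
)

```text
clock: 13.25
ee_pos: [0.5529, 0.2261, 0.1385]
eef_rot: [[0.022, 1.0, 0.0], [1.0, -0.022, 0.0], [0.0, 0.0, -1.0]]
ft_force: [1.0, -0.4, 2.6]
gripper_width: 0.0003
finger_force: 1.2
```

Call:
step_arm(
  motion=[
    {"offset": [0, 0, -0.01], "turn": 0, "fingers": 0},
    {"offset": [0, 0, 0], "turn": 0, "fingers": 0},
    {"offset": [0, 0, 0], "turn": 0, "fingers": 0},
  ],
)

```text
clock: 13.55
ee_pos: [0.5529, 0.2261, 0.1381]
eef_rot: [[0.022, 1.0, 0.0], [1.0, -0.022, 0.0], [0.0, 0.0, -1.0]]
ft_force: [1.3, -0.5, 1.6]
gripper_width: 0.0011
finger_force: 1.2
```

Call:
step_arm(
  motion=[
    {"offset": [0, 0, -0.01], "turn": 0, "fingers": 0},
    {"offset": [0, 0, 0], "turn": 0, "fingers": 0},
  ],
)

```text
clock: 13.75
ee_pos: [0.5529, 0.2261, 0.138]
eef_rot: [[0.022, 1.0, 0.001], [1.0, -0.022, 0.0], [0.0, 0.001, -1.0]]
ft_force: [0.8, -0.7, 4.8]
gripper_width: 0.0002
finger_force: 2.4
```

Call:
step_arm(
  motion=[
    {"offset": [0, 0, -0.01], "turn": 0, "fingers": 0},
    {"offset": [0, 0, 0], "turn": 0, "fingers": 0},
  ],
)

```text
clock: 13.95
ee_pos: [0.553, 0.2261, 0.138]
eef_rot: [[0.022, 1.0, 0.001], [1.0, -0.022, 0.0], [0.0, 0.001, -1.0]]
ft_force: [0.5, -1.0, 6.4]
gripper_width: 0.0002
finger_force: 3.6
```

The first stop is felt at z = 0.138, at about 6–7 N. I'll hold for one second.

Call:
step_arm(
  motion=[
    {"offset": [0, 0, 0], "turn": 0, "fingers": 0},
    {"offset": [0, 0, 0], "turn": 0, "fingers": 0},
    {"offset": [0, 0, 0], "turn": 0, "fingers": 0},
    {"offset": [0, 0, 0], "turn": 0, "fingers": 0},
    {"offset": [0, 0, 0], "turn": 0, "fingers": 0},
  ],
)

```text
clock: 14.45
ee_pos: [0.553, 0.2261, 0.138]
eef_rot: [[0.022, 1.0, 0.001], [1.0, -0.022, 0.0], [0.0, 0.001, -1.0]]
ft_force: [-0.3, -0.9, 7.5]
gripper_width: 0.0007
finger_force: 3.5
```

Call:
step_arm(
  motion=[
    {"offset": [0, 0, 0], "turn": 0, "fingers": 0},
    {"offset": [0, 0, 0], "turn": 0, "fingers": 0},
    {"offset": [0, 0, 0], "turn": 0, "fingers": 0},
    {"offset": [0, 0, 0], "turn": 0, "fingers": 0},
    {"offset": [0, 0, 0], "turn": 0, "fingers": 0},
  ],
)

```text
clock: 14.95
ee_pos: [0.5529, 0.2261, 0.138]
eef_rot: [[0.022, 1.0, 0.001], [1.0, -0.022, 0.0], [0.0, 0.001, -1.0]]
ft_force: [0.4, -1.0, 7.4]
gripper_width: 0.0005
finger_force: 3.5
```

Call:
step_arm(
  motion=[
    {"offset": [0, 0, -0.02], "turn": 0, "fingers": 0},
    {"offset": [0, 0, -0.02], "turn": 0, "fingers": 0},
    {"offset": [0, 0, -0.02], "turn": 0, "fingers": 0},
    {"offset": [0, 0, -0.02], "turn": 0, "fingers": 0},
    {"offset": [0, 0, 0], "turn": 0, "fingers": 0},
  ],
)

```text
clock: 15.45
ee_pos: [0.5531, 0.2261, 0.1346]
eef_rot: [[0.022, 1.0, 0.001], [1.0, -0.022, 0.0], [0.0, 0.001, -1.0]]
ft_force: [-1.3, -1.3, 11.1]
gripper_width: 0.0001
finger_force: 5.7
```

Call:
step_arm(
  motion=[
    {"offset": [0, 0, -0.01], "turn": 0, "fingers": 0},
    {"offset": [0, 0, -0.01], "turn": 0, "fingers": 0},
    {"offset": [0, 0, 0], "turn": 0, "fingers": 0},
  ],
)

```text
clock: 15.75
ee_pos: [0.5531, 0.2261, 0.1338]
eef_rot: [[0.022, 1.0, 0.001], [1.0, -0.022, 0.0], [0.0, 0.001, -1.0]]
ft_force: [0.0, -1.3, 12.0]
gripper_width: 0.0007
finger_force: 6.0
```

Call:
step_arm(
  motion=[
    {"offset": [0, 0, -0.01], "turn": 0, "fingers": 0},
    {"offset": [0, 0, -0.01], "turn": 0, "fingers": 0},
    {"offset": [0, 0, 0], "turn": 0, "fingers": 0},
  ],
)

```text
clock: 16.05
ee_pos: [0.5531, 0.2261, 0.133]
eef_rot: [[0.022, 1.0, 0.001], [1.0, -0.022, 0.0], [0.0, 0.001, -1.0]]
ft_force: [-1.1, -1.3, 12.5]
gripper_width: 0.0007
finger_force: 6.3
```

Call:
step_arm(
  motion=[
    {"offset": [0, 0, -0.01], "turn": 0, "fingers": 0},
    {"offset": [0, 0, 0], "turn": 0, "fingers": 0},
    {"offset": [0, 0, 0], "turn": 0, "fingers": 0},
  ],
)

```text
clock: 16.35
ee_pos: [0.5531, 0.2261, 0.1328]
eef_rot: [[0.022, 1.0, 0.002], [1.0, -0.022, 0.0], [0.0, 0.002, -1.0]]
ft_force: [-1.6, -1.7, 13.7]
gripper_width: 0.0008
finger_force: 7.1
```

The bottom is reached: 5.2 mm of stiff stroke at 14 N, and z has stopped yielding. I'll hold briefly, then rise and clear.

Call:
step_arm(
  motion=[
    {"offset": [0, 0, 0], "turn": 0, "fingers": 0},
    {"offset": [0, 0, 0], "turn": 0, "fingers": 0},
    {"offset": [0, 0, 0.02], "turn": 0, "fingers": 0},
    {"offset": [0, 0, 0.04], "turn": 0, "fingers": 0},
    {"offset": [0, 0, 0.06], "turn": 0, "fingers": 0},
  ],
)

```text
clock: 16.85
ee_pos: [0.553, 0.2261, 0.1381]
eef_rot: [[0.022, 1.0, 0.001], [1.0, -0.022, 0.0], [0.0, 0.001, -1.0]]
ft_force: [0.8, -1.1, 3.6]
gripper_width: 0.0006
finger_force: 1.1
```

Call:
step_arm(
  motion=[
    {"offset": [0, 0, 0.1], "turn": 0, "fingers": 0},
    {"offset": [0, 0, 0.15], "turn": 0, "fingers": 0},
    {"offset": [0, 0, 0.3], "turn": 0, "fingers": 0},
    {"offset": [0, 0, 0.6], "turn": 0, "fingers": 0},
    {"offset": [0, 0, 0.6], "turn": 0, "fingers": 0},
  ],
)

```text
clock: 17.35
ee_pos: [0.5508, 0.2261, 0.2235]
eef_rot: [[0.022, 1.0, -0.006], [1.0, -0.022, -0.0], [-0.001, -0.006, -1.0]]
ft_force: [0.7, 0.7, -0.5]
gripper_width: 0.0008
finger_force: 0.0
```

Call:
step_arm(
  motion=[
    {"offset": [0, -0.7, 0], "turn": 0, "fingers": 0},
    {"offset": [0, -0.8, 0], "turn": 0, "fingers": 0},
    {"offset": [0, -0.7, 0], "turn": 0, "fingers": 0},
    {"offset": [0, 0, 0], "turn": 0, "fingers": 0},
    {"offset": [0, 0, 0], "turn": 0, "fingers": 0},
  ],
)

```text
clock: 17.85
ee_pos: [0.5518, 0.1158, 0.2235]
eef_rot: [[0.024, 1.0, -0.003], [1.0, -0.024, 0.001], [0.001, -0.003, -1.0]]
ft_force: [0.2, 1.0, 1.3]
gripper_width: 0.0004
finger_force: 0.0
```

Run:
```python
from h import *
i=ctrl.read_camera("wrist");s=ctrl.read_camera("side")
s4=cv2.imread("pics/s4.png")
v=np.zeros((600,800,3),np.uint8);v[:,:400]=cv2.resize(i[0:300,150:350],(400,600),interpolation=cv2.INTER_CUBIC)
v[:300,400:700]=cv2.resize(s4[130:230,215:315],(300,300));v[300:,400:700]=cv2.resize(s[130:230,215:315],(300,300))
cv2.imwrite("pics/v5.png",v)
for q in(s4,s):
    hsv=cv2.cvtColor(q,cv2.COLOR_BGR2HSV);rm=((hsv[...,1]>170)&((hsv[...,0]<6)|(hsv[...,0]>174))&(hsv[...,2]>80)).astype(np.uint8)
    n,l,st,ce=cv2.connectedComponentsWithStats(rm);print([ (ce[k].round(1),st[k,4]) for k in range(1,n) if st[k,4]>30])
```

```text
[]
[]
```

View pics/v5.png

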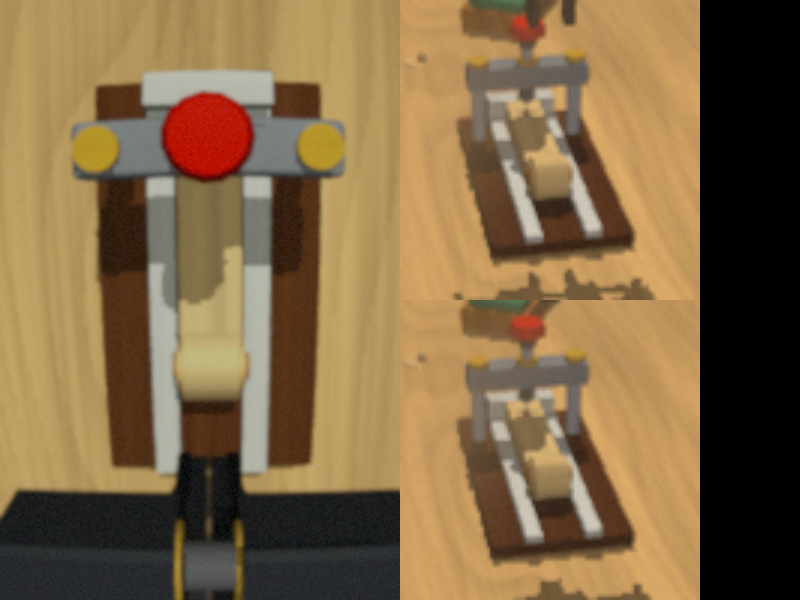

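The picture shows the knob risen to the same height as before pressing, the blank unmoved in the channel, and the gripper clear of everything. I'm handing in.

```bash
python3 -c "
from plant import ctrl
print(ctrl.hand_in())"
```

```text
the job is handed in; nothing more can be done
None
```

The job is handed in; the judge returned no verdict. By force and camera readings, the blank is home against the stop and released, the knob was held about 1 s at the first stop (about 7 N), pressed to the bottom at about 14 N, and has risen again.

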